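# Leak-test the tray pack that fits the tester

## Robot

A 6-joint arm with a two-finger parallel gripper is mounted at the origin on the work surface. World frame = base frame: x ahead of the robot, y to its left, z up, the work surface at z = 0. Lengths are in mm, angles in rad, forces in N, time in s.
With the tool pointing down it reaches from about 275 to 1000 mm from the base axis. Payload 8.4 kg.
Tool frame: the origin (TCP) lies midway between the tips of the shut fingers; the grasp point (between the pads) lies 19 mm behind it; z points along the fingers, y is the line along which they close (so a half turn about z gives the same grasp; the last joint's range is limited). The gripper opens to 85 mm and grips with 20 to 120 N. Pads are 22 mm wide; open, the fingers measure 114 mm over their backs; the gripper's body (76 mm by 85 mm) begins 54 mm behind the grasp point. The pads swing forward as they close: fully open they stand 13 mm farther back than shut.
Start: joints at [1.217, 0.353, 1.633, -0, 1.155, -0.002], TCP at [215.366, 586.724, 231.281] pointing down, gripper open.
Joint ranges: [-2.63, 2.63], [-0.92, 2.1], [0.06, 2.66], [-1.3, 4.44], [0, 2.69], [-3.02, 3.02]. Speed limits (rad/s): [2.22, 2.22, 2.79, 3.14, 3.14, 3.14].

## Interface

Orientations are given as [roll, pitch, yaw] about the fixed x, y, z axes, in that order (R = Rz(yaw) Ry(pitch) Rx(roll)).
In Python, from rig import r, cams gives the robot as it stands. The module is installed in compiled form; this text tells all that it offers.
- The arm moves only by the tool send_rows, never from a script. Its argument "targets" is one flat list of numbers, 7 for each row, row after row: the shift along the tool's x, y, z in m, then the turn, a rotation vector about the tool's x, y, z in rad, then the opening, from -1 (shut) to 1 (fully open). In form: [tx, ty, tz, wx, wy, wz, fingers, tx, ty, tz, wx, wy, wz, fingers, ...]. A call has 1 to 12 rows; each row is the pose to reach, as a shift and turn from the pose commanded when the call began, along the tool's axes at that moment; what a row does not reach only later rows make up. A row lasts 1/12 s, in which the tool goes at most 41.7 mm and 7.16 degrees, less where a joint would pass 70% of its speed; a pose out of reach is approached as far as the arm can. A call with a gripper value outside its range is refused whole. The fingers move at their own pace and stop on an object; "grip_force" is the grip in N (left out, the last holds). Time passes only in rows, so rows that repeat a pose let the fingers close. It gives the time, the measured TCP pose, the force, the opening and the grip force at its end, in the units of the state.
- r.sense(): the state, without advancing time (a new reading comes with each control period).
- cams.grab_frame(name): name is "scene" or "top"; returns a dict with "color" (384x512x3 uint8, blue, green, red), "fx", "fy", "cx", "cy" (pixels), "xyz" and "attitude" of the camera in the world. Camera axes: x right, y down, z forward; pixel columns grow to the right and rows downward; lengths in mm; the calibration is good to about 2 mm. A picture is of the moment at which its call begins. There is no depth.
- r.sign_off(): hands the job in; it is judged then, once.
The state is a dict: "clock": time; "qpos": joint angles; "qvel": joint speeds; "joint_efforts": joint torques, N m; "eef_pos": TCP position; "tcp_rot": TCP orientation; "contact_force": force on the tool from outside, world axes, zero at the start; "wrist_torque": the same for the moment, N m; "opening": opening from 0.0 (shut) to 1.0 (fully open); "grasp_force": force on a finger pad.
Only numpy, scipy, OpenCV 4.12 (cv2) and the standard library are available. Lean on these libraries where they do the work, as an engineer would, in place of code of your own. Each camera call takes 0.05 s, during which the arm holds its last target. There are 200 camera calls.

## Task

Three sealed tray packs of different length lie on the bench: take the one whose size fits the nest in the leak tester's chamber and set it down flat in the nest, without letting it drop. Then swing the clear lid down until it is fully closed, press the green start button fully down and let it come back up. Leave the other two packs and the bottle where they are, and do not press the red emergency stop.

Things in the scene. Friction and masses are not known exactly. Their poses are not given: they have to be found in the camera images.
- pack_mid: Sealed white tray pack lying flat: rigid tub 130 x 50 mm, 27 mm deep, under a stout flat rim 140 x 58 mm, 6 mm thick (top 32 mm up); foil top with a blue-striped label, small peel tab at one end. 80 to 160 g. Origin: centre of the underside; x along its length, y across (grip the rim across y), z up. The 140 mm pack: it fits the nest, either way round.
- pack_short: Sealed white tray pack lying flat: rigid tub 100 x 50 mm, 27 mm deep, under a stout flat rim 110 x 58 mm, 6 mm thick (top 32 mm up); foil top with a blue-striped label, small peel tab at one end. 80 to 160 g. Origin: centre of the underside; x along its length, y across (grip the rim across y), z up. Too short for the nest: leave it.
- pack_long: Sealed white tray pack lying flat: rigid tub 160 x 50 mm, 27 mm deep, under a stout flat rim 170 x 58 mm, 6 mm thick (top 32 mm up); foil top with a blue-striped label, small peel tab at one end. 80 to 160 g. Origin: centre of the underside; x along its length, y across (grip the rim across y), z up. Too long for the nest: leave it.
- tester: Grey leak tester, blue stripes, fixed. Origin: on the bench under the chamber's middle; z up. Housing spans x -125 to 200 mm, y -205 to 100 mm; control deck (y -205 to -82) 85 mm high. Behind x = 125 mm it is 120 mm high and carries a tilted screen, up to 180 mm high, at x 125 to 200, y -200 to -80 mm. Chamber: open-topped aluminium box, inside 190 (x) by 140 mm (y), walls 12 mm, rim 117 mm high.
- nest (a point): Centre of the upper face of the nest, a grey plate in the chamber, 80 mm above the bench. Axes are the tester's: the pack's x lies along nest x, either way; +y points to the lid hinge. Blue corner guides, 11 mm tall, lean outward as a lead-in: about 2 mm clear of the 140 mm pack's tub all round at the foot, 5 mm at the top. The middle 90 mm of each long side is open for fingers.
- lid_hinge (a point): Middle of the lid's hinge line, on the +y side of the chamber: at x 0, y +90 mm, z +38.5 mm from the nest. The hinge runs along nest x.
- lid_bar (a point): Middle of the lid's grab bar, a black round bar 12 mm thick and 110 mm long, parallel to the hinge and 198 mm from it, 20 mm clear of the lid's free edge. It moves with the lid; with the lid shut it is 44.5 mm above nest level at nest y = -108 mm, over the control deck.
- lid (a joint): Lid angle, rad: 0 shut on the chamber rim, pi/2 upright, at most 2.0, leaning out over the +y side; starts 1.7 to 1.95. Clear panel in an aluminium frame, 214 mm along the hinge, 172 mm from hinge to free edge, 12 mm thick; its underside passes through the hinge line. Stiff hinge (0.55 N m): it stays at any angle and must be pushed right down; 1 to 5 N at the edge.
- start_button_top (a point): Centre of the top of the green start button: round flat green cap, 38 mm across, in a black bezel 54 mm across, on the control deck at nest x +12, y -155 mm. Released, the top is 28 mm above nest level and 11 mm above its bezel. It moves with the cap.
- start_button (a joint): Travel of the start button in m: 0 released, 0.007 fully down (pushed straight down). Spring: about 2 N to start, 6 N fully down; it comes back up by itself.
- estop_top (a point): Centre of the top of the red mushroom emergency stop, 36 mm across, on a yellow square at the robot's end of the control deck, 97 mm from the start button: nest x -85 mm, y -155 mm, 36 mm above nest level. Not to be pressed.
- estop (a joint): Travel of the emergency stop in m: 0 out, 0.005 pressed. Must stay out.
- bottle: White plastic bottle with a blue cap, 60 mm across and 130 mm tall, standing on the bench beyond the packs. Origin: centre of its underside, z up. Leave it.

How it is judged:
By the outcome, as a careful person would: the job done as asked, in the order asked, and still so for the second after the job is handed in, with the robot touching nothing.
It also fails if it takes over 59 s, if anything falls off the work surface, if the arm or the gripper's body presses on something with over 40 N, if the wrist force passes 120 N, or if a joint passes its speed limit or range.

## Working session

There is one attempt and no reset: what is moved stays moved. The work goes in short steps, Python scripts to look and compute and a tool call to move; the robot and the scene stay as the last step left them, time stands still between calls to the robot, and variables do not carry over. Pictures are saved under pics/ and viewed, at most 11 in all, crops included, and the job is handed in when it is done.

Besides the shell and the picture viewer there is one more tool, called after ">>>" as name(argument=value, ...) on one line, values as JSON. send_rows: Moves the arm, as the interface text tells. Its arguments: {"type":"object","properties":{"targets":{"type":"array"},"grip_force":{"type":"number"}},"required":["targets"]}

```bash
mkdir -p pics; python3 - <<'E'
from rig import r,cams
import cv2
s=r.sense(); print(s)
for n in("scene","top"):
    f=cams.grab_frame(n); cv2.imwrite(f"pics/{n}0.png",f["color"]); print(n,{k:f[k] for k in f if k!="color"})
E
```

```text
{'clock': 0.0, 'qpos': array([ 1.21659788e+00,  3.53661694e-01,  1.63415187e+00, -3.98450375e-05,
        1.15522879e+00, -2.36322747e-03]), 'qvel': array([ 0.00043669, -0.00103667,  0.0011774 ,  0.00107566,  0.00071868,
       -0.00129349]), 'joint_efforts': array([ 6.13061839e-04, -6.05238247e+01, -3.42083824e+01, -8.59062402e-05,
        9.39871272e-03,  1.46935776e-06]), 'eef_pos': array([215.20583154, 586.25062174, 230.5456485 ]), 'tcp_rot': array([-3.14014286e+00,  3.30042756e-05,  2.78977357e+00]), 'contact_force': array([-0.34887521, -0.32140259, -0.1037195 ]), 'wrist_torque': array([-0.00837369, -0.0134306 ,  0.00251237]), 'grasp_force': 0.0, 'opening': 1.0012222185891455}
scene {'fx': 450.2934601758297, 'fy': 450.2934601758297, 'cx': 253.79315392467822, 'cy': 193.6563048210203, 'xyz': array([1369.56692781,  367.26064879, 1070.14513172]), 'attitude': array([-2.38197274, -0.01290078,  2.07650733])}
top {'fx': 422.2583736116966, 'fy': 422.2583736116966, 'cx': 254.70086780779042, 'cy': 197.51326215789797, 'xyz': array([ 468.01346131,  -65.28414688, 1177.37493016]), 'attitude': array([-3.05934833e+00,  3.46955663e-04, -1.56014177e+00])}
```

View pics/scene0.png

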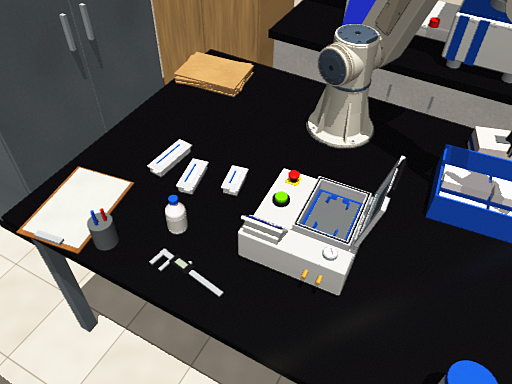

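View pics/top0.png

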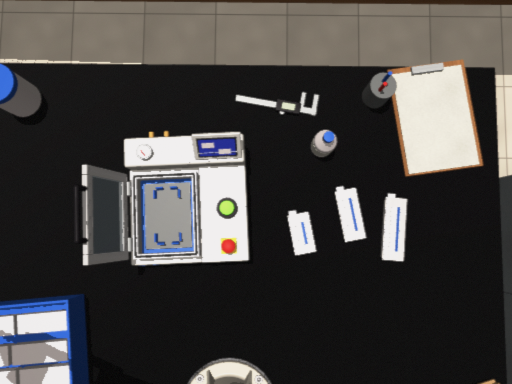

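The packs are at about (302,232) short, (350,214) mid and (395,228) long in the top view. The tester's button is at (227,208), the e-stop at (229,246), and the lid is open to the left of the chamber. Next I measure these.

```bash
cat > h.py <<'E'
import numpy as np, cv2
from scipy.spatial.transform import Rotation as R
def ray(f,uv,z):
    uv=np.atleast_2d(uv).astype(float)
    d=np.c_[(uv[:,0]-f["cx"])/f["fx"],(uv[:,1]-f["cy"])/f["fy"],np.ones(len(uv))]@R.from_euler("xyz",f["attitude"]).as_matrix().T
    return f["xyz"]+d*((z-f["xyz"][2])/d[:,2])[:,None]
def px(f,P):
    p=(np.atleast_2d(P)-f["xyz"])@R.from_euler("xyz",f["attitude"]).as_matrix()
    return np.c_[f["fx"]*p[:,0]/p[:,2]+f["cx"],f["fy"]*p[:,1]/p[:,2]+f["cy"]]
def blobs(m,amin=40):
    n,l,s,c=cv2.connectedComponentsWithStats(m.astype(np.uint8))
    return [(s[i],c[i],l==i) for i in range(1,n) if s[i][4]>=amin]
def rect(P):  # centre, long, short, yaw of long axis
    (cx,cy),(w,h),a=cv2.minAreaRect(P[:,:2].astype(np.float32))
    if w<h: w,h,a=h,w,a+90
    return np.round([cx,cy,w,h,(a+90)%180-90],1)
E
python3 - <<'E'
from rig import r,cams
from h import *
f=cams.grab_frame("top"); g=cams.grab_frame("scene")
for nm,f_ in(("top",f),("scene",g)):
    hsv=cv2.cvtColor(f_["color"],cv2.COLOR_BGR2HSV); H,S,V=cv2.split(hsv)
    gr=(H>30)&(H<80)&(S>120)&(V>80); rd=((H<8)|(H>172))&(S>150)&(V>80)
    for k,m,z in(("green",gr,108),("red",rd,116)):
        for s,c,l in blobs(m,25): print(nm,k,s,c.round(1),ray(f_,c,z).round(1))
    if nm=="top":
        bl=(H>95)&(H<130)&(S>100)&(V>50)
        for s,c,l in blobs(bl,6): print("blue",s,c.round(1),ray(f_,c,91).round(1))
        for thr in(120,180,225):
            m=cv2.inRange(f_["color"],(thr,)*3,(255,)*3); m[:, :285]=0; m[:175]=0; m[275:]=0
            m=cv2.morphologyEx(m,cv2.MORPH_CLOSE,np.ones((5,5)))
            for s,c,l in blobs(m,200):
                print(thr,s,rect(ray(f_,np.argwhere(l)[:,::-1],32)))
a=cv2.resize(f["color"][165:275,280:420],None,fx=5,fy=5,interpolation=0)
cv2.imwrite("pics/packs.png",a)
a=cv2.resize(f["color"][130:270,70:255],None,fx=4.2,fy=4.2,interpolation=0)
cv2.imwrite("pics/tester.png",a)
E
```

```text
top green [219 200  16  16 188] [226.4 207.4] [[530.2   7.5 108. ]]
top red [222 240  13  13 135] [227.9 245.8] [[433.7   1.6 116. ]]
blue [  0  64  18  40 531] [ 6.8 83.4] [[852.9 593.9  91. ]]
blue [383  72   9   9  34] [386.9  75.9] [[ 884.  -410.1   91. ]]
blue [323 131  11  12 102] [328.5 136.4] [[ 719.7 -255.    91. ]]
blue [197 138  39  19 483] [217.  146.2] [[690.7  35.8  91. ]]
blue [141 178  53  75 616] [157.3 216.3] [[506.4 186.1  91. ]]
blue [153 187  10  12  54] [156.2 191.6] [[570.2 190.7  91. ]]
blue [170 186  10  12  37] [175.8 189.7] [[575.6 140.2  91. ]]
blue [191 189   1  23  23] [191. 200.] [[549.4 100.3  91. ]]
blue [349 198   8  32  57] [352.8 213.7] [[ 518.4 -316.8   91. ]]
blue [396 208   4  43  79] [397.2 228.6] [[ 481.5 -430.4   91. ]]
blue [192 219   1  26  26] [192.  231.5] [[468.4  95.9  91. ]]
blue [302 222   5  22  38] [303.9 232.7] [[ 468.4 -191.2   91. ]]
blue [179 233   3   8  20] [179.9 236.7] [[454.8 126.6  91. ]]
blue [154 234  11  11  55] [157.5 239.8] [[446.2 183.7  91. ]]
blue [172 241   7   3  19] [175.3 242.1] [[440.9 138.1  91. ]]
blue [   0
[... 234 characters left out ...]
  119.8   59.3   11.3]
180 [ 335  187   31   55 1096] [ 524.5 -321.5  148.4   56.5   11. ]
180 [ 382  194   25   67 1338] [ 487.  -441.8  177.7   56.8   -4.2]
180 [288 211  28  44 869] [ 472.5 -189.1  118.7   56.2   11.3]
225 [ 336  187   29   54 1019] [ 524.7 -322.3  147.4   53.9   11. ]
225 [ 383  194   23   67 1250] [ 487.2 -442.6  177.3   53.6   -4.2]
225 [289 211  26  43 811] [ 472.4 -190.4  117.4   54.    11.2]
scene green [275 191  13  12 122] [280.9 196.7] [[535.4  10.3 108. ]]
scene red [429  17  11  11  88] [434.2  22.3] [[-799.9  134.6  116. ]]
scene red [289 170  11  10  85] [293.8 174.1] [[438.1   5.3 116. ]]
scene red [100 208   7  13  41] [102.9 214.5] [[ 848.9 -387.2  116. ]]
```

View pics/packs.png

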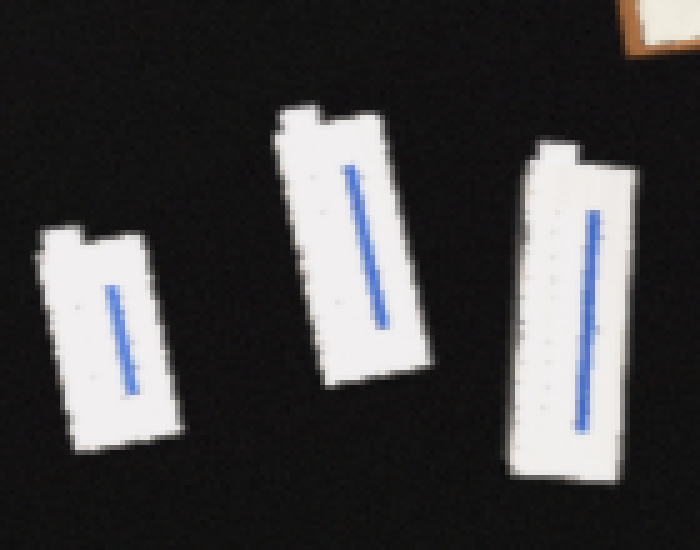

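View pics/tester.png

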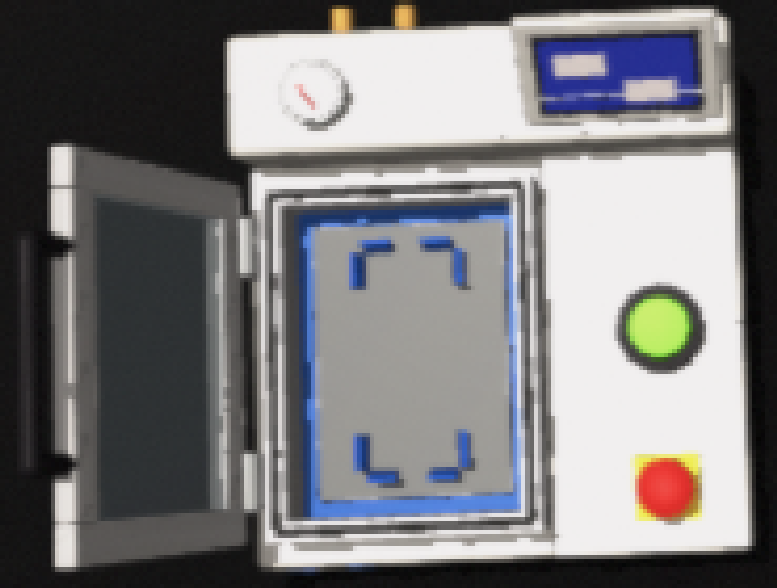

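The mid pack's tab points to world +x, left corner. The tester is yawed about +3.3° and the nest is near (509.7, 161.5). I'll refine the pack from its edges without the tab and compute the first move.

```bash
cat >> h.py <<'E'
def go(s,xyz,yaw,roll=np.pi,pitch=0.):
    A=R.from_euler("xyz",s["tcp_rot"]); B=R.from_euler("xyz",[roll,pitch,yaw])
    print("at",s["eef_pos"].round(1),s["tcp_rot"].round(3),"t",round(s["clock"],2),"F",s["contact_force"].round(1),"op",round(s["opening"],3),
     "\n shift",(A.inv().apply(np.array(xyz)-s["eef_pos"])/1000).round(4),"turn",(A.inv()*B).as_rotvec().round(4))
def pack(f,roi,yaw,z=32,L=140.):
    """pack pose from grey edges; roi = u0,v0,u1,v1; the tab end is +x"""
    u0,v0,u1,v1=roi; k=4
    im=cv2.resize(cv2.cvtColor(f["color"],cv2.COLOR_BGR2GRAY)[v0:v1,u0:u1],None,fx=k,fy=k,interpolation=cv2.INTER_CUBIC)
    m=cv2.morphologyEx((im>115).astype(np.uint8),cv2.MORPH_CLOSE,np.ones((13,13)))
    l=max(blobs(m),key=lambda b:b[0][4])[2]
    P=ray(f,(np.argwhere(l)[:,::-1]+.5)/k-.5+[u0,v0],z)[:,:2]
    c=P.mean(0); e=np.array([np.cos(yaw),np.sin(yaw)]); n=np.array([-e[1],e[0]])
    a=(P-c)@e; b=(P-c)@n
    st=[(np.percentile(b[(abs(a-t)<2)],[0,100])) for t in range(-50,51,5)]
    st=np.array(st); ts=np.arange(-50,51,5); slope=np.polyfit(ts,st,1)[0]
    en=np.array([np.percentile(a[abs(b-t)<1.5],[0,100]) for t in range(-24,25,3)])
    return c,e,n,st.mean(0),slope,en.round(1)
E
python3 - <<'E'
from rig import r,cams
from h import *
f=cams.grab_frame("top"); yaw=np.radians(11.1)
c,e,n,w,sl,en=pack(f,(328,180,372,250),yaw)
print(c,"sides",w,"slope",sl,"\n",en.T)
s=r.sense()
go(s,[300,200,400],3.33); go(s,[520,-322,150],3.33)
E
```

```text
[ 521.40412001 -321.99054852] sides [-30.29299792  29.57076202] slope [0.00073594 0.00236733] 
 [[-71.4 -72.4 -72.3 -72.4 -71.9 -71.7 -72.4 -72.3 -71.7 -71.7 -72.2 -72.6
  -72.8 -72.4 -71.8 -72.1 -72.7]
 [ 68.5  69.1  69.2  68.5  68.4  68.5  69.   69.6  70.1  78.4  78.9  78.8
   79.   79.2  79.1  79.2  77.7]]
at [215.3 586.5 230.9] [-3.141  0.     2.79 ] t 0.25 F [-0.1  0.3 -0.3] op 0.997 
 shift [-0.2127 -0.3338 -0.1689] turn [-7.000e-04 -2.000e-04 -5.402e-01]
at [215.3 586.5 230.9] [-3.141  0.     2.79 ] t 0.25 F [-0.1  0.3 -0.3] op 0.997 
 shift [-0.5991 -0.7478  0.0814] turn [-7.000e-04 -2.000e-04 -5.402e-01]
```

>>> send_rows(targets=[-0.02,-0.03,-0.16,0,0,0,1,-0.02,-0.03,-0.17,0,0,0,1,-0.02,-0.03,-0.17,0,0,0,1,-0.02,-0.03,-0.17,0,0,0,1,-0.21,-0.33,-0.17,0,0,-0.54,1,-0.21,-0.33,-0.17,0,0,-0.54,1,-0.21,-0.33,-0.17,0,0,-0.54,1,-0.21,-0.33,-0.17,0,0,-0.54,1,-0.21,-0.33,-0.17,0,0,-0.54,1,-0.21,-0.33,-0.17,0,0,-0.54,1,-0.21,-0.33,-0.17,0,0,-0.54,1,-0.21,-0.33,-0.17,0,0,-0.54,1])

```text
clock: 1.25
eef_pos: [293.4, 225.9, 400.9]
tcp_rot: [3.141, 0.001, -2.953]
contact_force: [1.3, 0.1, 0.4]
opening: 0.999
grasp_force: 0.0
```

```bash
python3 - <<'E'
from rig import r
from h import *
s=r.sense(); go(s,[520,-323,120],3.337); print(s["qpos"].round(2))
E
```

```text
at [293.4 225.9 400.9] [ 3.141e+00  1.000e-03 -2.953e+00] t 1.25 F [1.3 0.1 0.4] op 0.999 
 shift [-0.1192 -0.5817  0.2809] turn [ 0.0001  0.0006 -0.0064]
[ 0.65 -0.21  1.87 -0.    1.47 -1.11]
```

>>> send_rows(targets=[-0.12,-0.58,0.1,0,0,0,1,-0.12,-0.58,0.1,0,0,0,1,-0.12,-0.58,0.1,0,0,0,1,-0.12,-0.58,0.1,0,0,0,1,-0.12,-0.58,0.1,0,0,0,1,-0.12,-0.58,0.1,0,0,0,1,-0.12,-0.58,0.1,0,0,0,1,-0.12,-0.58,0.1,0,0,0,1,-0.12,-0.58,0.1,0,0,0,1,-0.12,-0.58,0.1,0,0,0,1,-0.12,-0.58,0.1,0,0,0,1,-0.12,-0.58,0.1,0,0,0,1])

```text
clock: 2.25
eef_pos: [482.5, -230.1, 317.2]
tcp_rot: [-3.142, 0.0, -2.954]
contact_force: [1.6, 0.2, 0.6]
opening: 1.001
grasp_force: 0.0
```

```bash
python3 - <<'E'
from rig import r
from h import *
s=r.sense(); go(s,[520,-323,120],3.337); print(s["qpos"].round(2))
E
```

```text
at [ 482.5 -230.1  317.2] [-3.142  0.    -2.954] t 2.25 F [1.6 0.2 0.6] op 1.001 
 shift [-0.0195 -0.0982  0.1972] turn [-0.      0.0002 -0.0077]
[-0.45  0.14  1.72  0.    1.28 -2.21]
```

>>> send_rows(targets=[-0.0195,-0.098,0.1,0,0,-0.008,1,-0.0195,-0.098,0.1,0,0,-0.008,1,-0.0195,-0.098,0.15,0,0,-0.008,1,-0.0195,-0.098,0.19,0,0,-0.008,1,-0.0195,-0.098,0.22,0,0,-0.008,1,-0.0195,-0.098,0.24,0,0,-0.008,1,-0.0195,-0.098,0.24,0,0,-0.008,1,-0.0195,-0.098,0.24,0,0,-0.008,1,-0.0195,-0.098,0.24,0,0,-0.008,1,-0.0195,-0.098,0.24,0,0,-0.008,1])

```text
clock: 3.08
eef_pos: [520.7, -320.9, 79.2]
tcp_rot: [-3.14, 0.001, -2.945]
contact_force: [0.6, 0.3, 0.2]
opening: 0.998
grasp_force: 0.0
```

```bash
python3 - <<'E'
from rig import r
from h import *
s=r.sense(); go(s,[520,-323,6],3.337); print(s["qpos"].round(2))
E
```

```text
at [ 520.7 -320.9   79.2] [-3.140e+00  1.000e-03 -2.945e+00] t 3.08 F [0.6 0.3 0.2] op 0.998 
 shift [ 0.0012 -0.0018  0.0732] turn [-0.0014  0.0015  0.0009]
[-0.55  0.51  1.78  0.    0.85 -2.32]
```

>>> send_rows(targets=[0.001,-0.002,0.025,0,0,0,1,0.001,-0.002,0.05,0,0,0,1,0.001,-0.002,0.065,0,0,0,1,0.001,-0.002,0.073,0,0,0,1,0.001,-0.002,0.073,0,0,0,1,0.001,-0.002,0.073,0,0,0,0,0.001,-0.002,0.073,0,0,0,-0.3,0.001,-0.002,0.073,0,0,0,-1,0.001,-0.002,0.073,0,0,0,-1,0.001,-0.002,0.073,0,0,0,-1,0.001,-0.002,0.073,0,0,0,-1,0.001,-0.002,0.073,0,0,0,-1], grip_force=45)

```text
clock: 4.08
eef_pos: [520.3, -323.3, 6.7]
tcp_rot: [-3.14, 0.002, -2.945]
contact_force: [-1.4, 1.8, 8.4]
opening: 0.667
grasp_force: 46.9
```

>>> send_rows(targets=[0,0,-0.005,0,0,0,-1,0,0,-0.015,0,0,0,-1,0,0,-0.03,0,0,0,-1,0,0,-0.05,0,0,0,-1,0,0,-0.08,0,0,0,-1,0,0,-0.11,0,0,0,-1,0,0,-0.14,0,0,0,-1,0,0,-0.17,0,0,0,-1,0,0,-0.2,0,0,0,-1,0,0,-0.22,0,0,0,-1,0,0,-0.23,0,0,0,-1,0,0,-0.23,0,0,0,-1])

```text
clock: 5.08
eef_pos: [520.2, -323.3, 237.9]
tcp_rot: [-3.138, 0.004, -2.945]
contact_force: [1.1, 0.5, -1.8]
opening: 0.668
grasp_force: 48.3
```

```bash
python3 - <<'E'
from rig import r
from h import *
s=r.sense(); print(s["grasp_force"],s["wrist_torque"].round(3),s["qpos"].round(2)); go(s,[510,161.5,235],np.pi+.058)
E
```

```text
48.273215889930725 [ 0.028 -0.042 -0.002] [-0.56  0.32  1.66 -0.    1.15 -2.33]
at [ 520.2 -323.3  237.9] [-3.138  0.004 -2.945] t 5.08 F [ 1.1  0.5 -1.8] op 0.668 
 shift [-0.0845  0.4775  0.0016] turn [-0.0032  0.0039  0.1382]
```

>>> send_rows(targets=[-0.002,0.01,0,0,0,0,-1,-0.005,0.03,0,0,0,0.01,-1,-0.01,0.06,0,0,0,0.02,-1,-0.017,0.095,0,0,0,0.03,-1,-0.023,0.13,0,0,0,0.04,-1,-0.03,0.17,0,0,0,0.05,-1,-0.037,0.21,0,0,0,0.06,-1,-0.044,0.25,0,0,0,0.07,-1,-0.05,0.285,0,0,0,0.08,-1,-0.056,0.315,0,0,0,0.09,-1,-0.061,0.34,0,0,0,0.1,-1,-0.065,0.36,0,0,0,0.11,-1])

```text
clock: 6.08
eef_pos: [510.7, 45.7, 232.6]
tcp_rot: [3.141, -0.004, -3.055]
contact_force: [0.7, -0.0, -1.4]
opening: 0.67
grasp_force: 48.3
```

>>> send_rows(targets=[-0.005,0.03,0,0,0,0.01,-1,-0.01,0.06,0,0,0,0.015,-1,-0.013,0.085,0,0,0,0.02,-1,-0.016,0.1,0,0,0,0.025,-1,-0.018,0.112,0,0,0,0.028,-1,-0.019,0.117,0,0,0,0.028,-1,-0.019,0.117,0,0,0,0.028,-1,-0.019,0.117,0,0,0,0.028,-1])

```text
clock: 6.75
eef_pos: [521.0, 160.8, 233.9]
tcp_rot: [-3.141, -0.001, -3.083]
contact_force: [0.4, 0.4, -1.3]
opening: 0.667
grasp_force: 48.3
```

```bash
python3 - <<'E'
from rig import r,cams
from h import *
s=r.sense(); print(s["grasp_force"],s["wrist_torque"].round(3)); go(s,[510,161.5,130],np.pi+.058)
fs=[]
for n in("top","scene"):
    f=cams.grab_frame(n); fs.append(f["color"])
    print(n,px(f,[s["eef_pos"]-[0,0,6]]).round(0))
a=cv2.resize(fs[0][120:280,80:260],None,fx=3,fy=3,interpolation=0); b=cv2.resize(fs[1][100:260,220:360],None,fx=3,fy=3,interpolation=0)
cv2.imwrite("pics/held.png",a); cv2.imwrite("pics/held2.png",b)
cv2.imwrite("pics/heldboth.png",np.hstack([a[:,:370],b])[:600,:800])
E
```

```text
48.28121781349182 [-0.006  0.012 -0.088]
at [521.  160.8 233.9] [-3.141e+00 -1.000e-03 -3.083e+00] t 6.75 F [ 0.4  0.4 -1.3] op 0.667 
 shift [0.0108 0.0014 0.1039] turn [-0.0007 -0.0014  0.0006]
top [[155. 208.]]
scene [[337. 183.]]
```

View pics/heldboth.png

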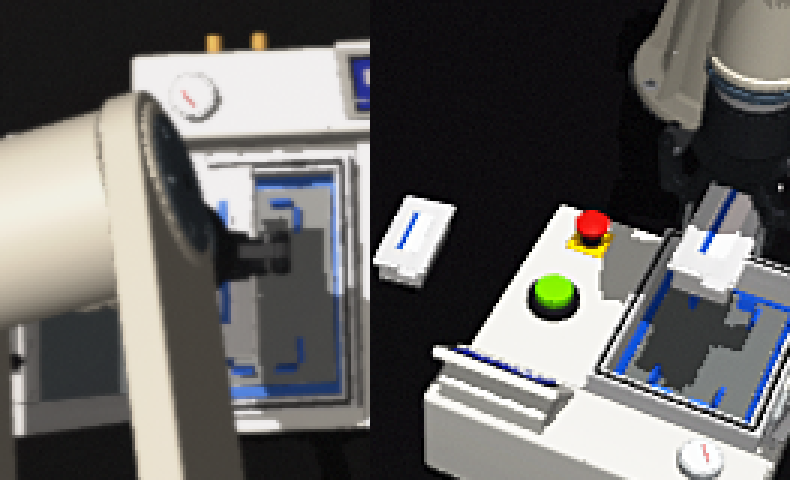

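The pack is held level above the chamber. The top view is mostly hidden by the arm; in the scene view its tab end is at about (455,185). I correct x by -11 mm and lower to just above the guides.

>>> send_rows(targets=[0.0107,0.001,0.0,0,0,0,-1,0.0107,0.001,0.02,0,0,0,-1,0.0107,0.001,0.045,0,0,0,-1,0.0107,0.001,0.07,0,0,0,-1,0.0107,0.001,0.095,0,0,0,-1,0.0107,0.001,0.115,0,0,0,-1,0.0107,0.001,0.126,0,0,0,-1,0.0107,0.001,0.13,0,0,0,-1,0.0107,0.001,0.13,0,0,0,-1,0.0107,0.001,0.13,0,0,0,-1])

```text
clock: 7.68
eef_pos: [511.3, 161.7, 105.5]
tcp_rot: [3.141, 0.001, -3.084]
contact_force: [0.2, 0.2, -0.6]
opening: 0.662
grasp_force: 48.3
```

```bash
python3 - <<'E'
from rig import r,cams
from h import *
s=r.sense(); print(s["grasp_force"],s["wrist_torque"].round(3)); go(s,[510.3,162.2,87],np.pi+.058)
g=cams.grab_frame("scene"); f=cams.grab_frame("top")
b=cv2.resize(g["color"][170:250,290:376],None,fx=6,fy=6,interpolation=2); a=cv2.resize(f["color"][170:265,140:200],None,fx=5,fy=5,interpolation=2)
o=np.zeros((480,816,3),np.uint8); o[:480,:516]=b; o[:475,516:816]=a
cv2.imwrite("pics/hover.png",o[:,:800])
# expected tub corners underside at foot, pack at TCP
T=R.from_euler("z",.058)
for z,hx,hy in((99,65,25),(125,70,29),(131,70,29)):
    P=T.apply([[hx,-hy,0],[hx,hy,0],[-hx,-hy,0]])+[s["eef_pos"][0]-.5,s["eef_pos"][1],z]
    print(z,"scene crop",((px(g,P)-[290,170])*6).round(0).tolist(),"top crop",((px(f,P)-[140,170])*5+[516,0]).round(0).tolist())
E
```

```text
48.262481689453125 [-0.033  0.021  0.014]
at [511.3 161.7 105.5] [ 3.141e+00  1.000e-03 -3.084e+00] t 7.68 F [ 0.2  0.2 -0.6] op 0.662 
 shift [0.001  0.0005 0.0185] turn [ 0.0003  0.001  -0.0001]
99 scene crop [[154.0, 331.0], [256.0, 368.0], [245.0, 149.0]] top crop [[692.0, 94.0], [594.0, 99.0], [700.0, 348.0]]
125 scene crop [[148.0, 299.0], [269.0, 343.0], [248.0, 104.0]] top crop [[690.0, 78.0], [574.0, 84.0], [699.0, 359.0]]
131 scene crop [[150.0, 291.0], [271.0, 334.0], [249.0, 95.0]] top crop [[687.0, 77.0], [571.0, 83.0], [696.0, 359.0]]
```

View pics/hover.png

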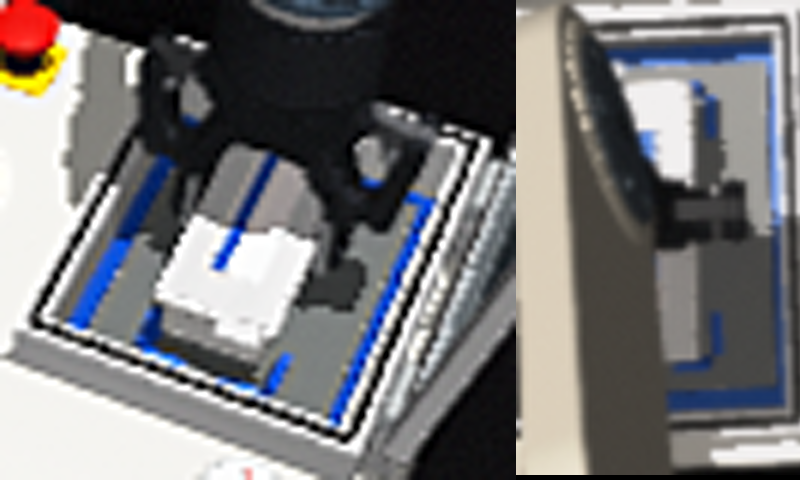

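The pack hovers between the blue guides in both views, with its rim corner within about 1 px of prediction. I'll descend slowly while watching force.

>>> send_rows(targets=[0.0008,0.0003,0.002,0,0,0,-1,0.0008,0.0003,0.004,0,0,0,-1,0.0008,0.0003,0.006,0,0,0,-1,0.0008,0.0003,0.008,0,0,0,-1,0.0008,0.0003,0.01,0,0,0,-1,0.0008,0.0003,0.011,0,0,0,-1,0.0008,0.0003,0.012,0,0,0,-1,0.0008,0.0003,0.012,0,0,0,-1])

```text
clock: 8.45
eef_pos: [509.9, 161.9, 92.3]
tcp_rot: [-3.141, -0.0, -3.083]
contact_force: [0.3, -0.1, -1.6]
opening: 0.665
grasp_force: 48.3
```

>>> send_rows(targets=[0,0,0.001,0,0,0,-1,0,0,0.002,0,0,0,-1,0,0,0.003,0,0,0,-1,0,0,0.004,0,0,0,-1,0,0,0.004,0,0,0,-1])

```text
clock: 8.87
eef_pos: [509.9, 162.0, 88.4]
tcp_rot: [-3.142, -0.0, -3.083]
contact_force: [-0.2, 0.3, -1.6]
opening: 0.67
grasp_force: 48.3
```

>>> send_rows(targets=[0,0,0.0005,0,0,0,-1,0,0,0.001,0,0,0,-1,0,0,0.0015,0,0,0,-1,0,0,0.0015,0,0,0,-1])

```text
clock: 9.2
eef_pos: [510.0, 162.0, 87.0]
tcp_rot: [-3.142, -0.0, -3.083]
contact_force: [-0.1, -0.5, -1.3]
opening: 0.669
grasp_force: 48.3
```

>>> send_rows(targets=[0,0,0.0005,0,0,0,-1,0,0,0.001,0,0,0,-1,0,0,0.001,0,0,0,-1])

```text
clock: 9.45
eef_pos: [510.1, 162.0, 86.7]
tcp_rot: [3.142, 0.0, -3.083]
contact_force: [-2.5, 0.2, 7.1]
opening: 0.666
grasp_force: 48.9
```

>>> send_rows(targets=[0,0,0,0,0,0,0.4,0,0,0,0,0,0,0.6,0,0,0,0,0,0,0.8,0,0,0,0,0,0,0.8,0,0,-0.01,0,0,0,0.8,0,0,-0.03,0,0,0,0.8,0,0,-0.06,0,0,0,0.8,0,0,-0.1,0,0,0,0.8,0,0,-0.14,0,0,0,0.8,0,0,-0.17,0,0,0,0.8,0,0,-0.19,0,0,0,0.8,0,0,-0.19,0,0,0,0.8])

```text
clock: 10.45
eef_pos: [512.2, 162.7, 281.9]
tcp_rot: [3.14, 0.008, -3.083]
contact_force: [1.2, 0.8, 0.5]
opening: 0.895
grasp_force: 0.0
```

```bash
cat >> h.py <<'E'
N=np.array([510.,162.,80.]); YAW=.058
def nest(p): return R.from_euler("z",YAW).apply(p)+N
def bar(th,x=0): return nest([x,90-198*np.cos(th)+6*np.sin(th),38.5+198*np.sin(th)+6*np.cos(th)])
E
python3 - <<'E'
from rig import r,cams
from h import *
f=cams.grab_frame("top"); g=cams.grab_frame("scene"); s=r.sense()
for th in np.arange(1.6,2.01,.05): print(th.round(2),bar(th).round(0),"top",px(f,[bar(th)]).round(1),"scene ends",px(g,[bar(th,55),bar(th,-55)]).round(1).tolist())
go(s,bar(1.8)+[0,0,70],np.pi+YAW)
b=cv2.resize(g["color"][140:260,270:430],None,fx=5,fy=5,interpolation=2)
cv2.imwrite("pics/lid.png",b)
E
```

```text
1.6 [504. 264. 316.] top [[ 93.9 212.9]] scene ends [[377.8, 182.0], [389.1, 154.5]]
1.65 [504. 273. 315.] top [[ 89.2 213.1]] scene ends [[381.8, 183.6], [392.9, 155.9]]
1.7 [503. 283. 314.] top [[ 84.6 213.4]] scene ends [[385.8, 185.3], [396.6, 157.5]]
1.75 [502. 293. 312.] top [[ 80.2 213.6]] scene ends [[389.6, 187.1], [400.3, 159.2]]
1.8 [502. 303. 310.] top [[ 76.  213.9]] scene ends [[393.4, 189.1], [403.9, 161.0]]
1.85 [501. 312. 307.] top [[ 72.  214.2]] scene ends [[397.1, 191.2], [407.4, 163.0]]
1.9 [501. 321. 304.] top [[ 68.1 214.5]] scene ends [[400.7, 193.4], [410.8, 165.0]]
1.95 [500. 331. 300.] top [[ 64.5 214.7]] scene ends [[404.2, 195.8], [414.0, 167.2]]
2.0 [500. 340. 296.] top [[ 61.1 215. ]] scene ends [[407.6, 198.2], [417.2, 169.5]]
at [510.3 162.  277.3] [ 3.141e+00  2.000e-03 -3.083e+00] t 10.55 F [ 0.1  0.8 -0.6] op 0.895 
 shift [ 0.      0.1408 -0.1026] turn [0.0005 0.0021 0.0002]
```

View pics/lid.png

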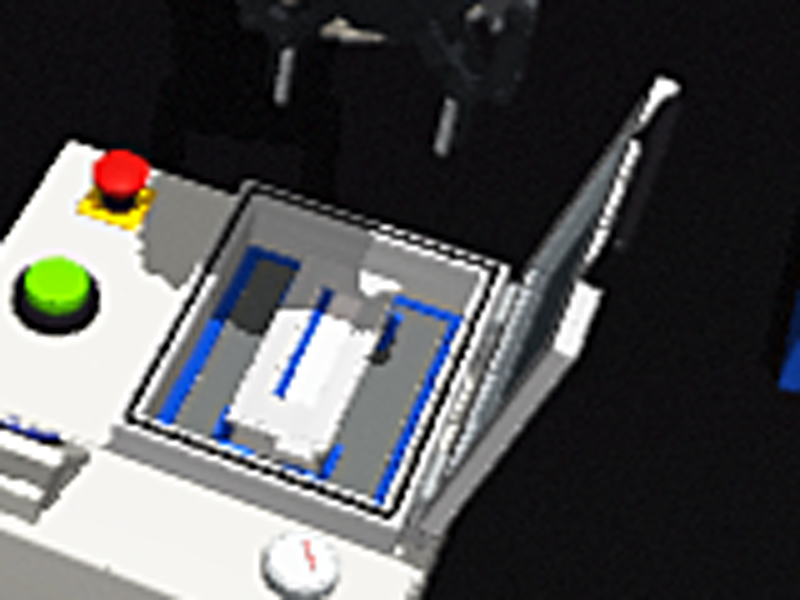

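The pack lies flat inside the four blue guides. The lid bar runs from about px (404,162) to (395,189), so the lid angle is about 1.80 and the bar is near (502, 303, 310).

>>> send_rows(targets=[0,0,-0.04,0,0,0,-0.3,0,0,-0.08,0,0,0,-0.3,0,0.01,-0.1,0,0,0,-0.3,0,0.035,-0.1,0,0,0,-0.3,0,0.065,-0.1,0,0,0,-0.3,0,0.095,-0.1,0,0,0,-0.3,0,0.12,-0.1,0,0,0,-0.3,0,0.135,-0.1,0,0,0,-0.3,0,0.141,-0.1,0,0,0,-0.3,0,0.141,-0.1,0,0,0,-0.3,0,0.141,-0.1,0,0,0,-0.3,0,0.141,-0.1,0,0,0,-0.3])

```text
clock: 11.55
eef_pos: [501.9, 301.5, 375.8]
tcp_rot: [-3.141, -0.0, -3.084]
contact_force: [-0.7, -0.8, -0.4]
opening: 0.35
grasp_force: 0.0
```

```bash
python3 - <<'E'
from rig import r
from h import *
s=r.sense(); go(s,bar(1.8)-[0,0,12],np.pi+YAW)
A=R.from_euler("xyz",[np.pi,0,np.pi+YAW])
for th in np.arange(1.8,.44,-.1): print(th.round(2),(A.inv().apply(bar(th)-bar(1.8))/1000).round(3))
E
```

```text
at [501.9 301.5 375.8] [-3.141 -0.    -3.084] t 11.55 F [-0.7 -0.8 -0.4] op 0.35 
 shift [-0.      0.0011  0.0779] turn [-0.0008 -0.0004 -0.0005]
1.8 [0. 0. 0.]
1.7 [-0.    -0.019 -0.004]
1.6 [-0.    -0.039 -0.006]
1.5 [-0.    -0.059 -0.006]
1.4 [-0.    -0.079 -0.005]
1.3 [-0.    -0.098 -0.001]
1.2 [-0.    -0.117  0.005]
1.1 [-0.    -0.135  0.012]
1.0 [-0.    -0.153  0.022]
0.9 [-0.    -0.169  0.033]
0.8 [-0.    -0.184  0.045]
0.7 [-0.    -0.198  0.059]
0.6 [-0.    -0.211  0.075]
0.5 [-0.    -0.222  0.091]
```

>>> send_rows(targets=[0,0.001,0.02,0,0,0,-0.3,0,0.001,0.04,0,0,0,-0.3,0,0.001,0.055,0,0,0,-0.3,0,0.001,0.065,0,0,0,-0.3,0,0.001,0.073,0,0,0,-0.3,0,0.001,0.078,0,0,0,-0.3,0,0.001,0.078,0,0,0,-0.3,0,0.001,0.078,0,0,0,-0.48,0,0.001,0.078,0,0,0,-0.48,0,0.001,0.078,0,0,0,-0.48], grip_force=20)

```text
clock: 12.38
eef_pos: [502.1, 304.0, 298.9]
tcp_rot: [3.141, 0.001, -3.083]
contact_force: [-0.3, -0.8, 0.8]
opening: 0.264
grasp_force: 0.0
```

Follow the arc from 1.8 to about 1.1 (with slightly more y travel for the hook clearance).

>>> send_rows(targets=[0,-0.01,-0.002,0,0,0,-0.48,0,-0.022,-0.004,0,0,0,-0.48,0,-0.034,-0.005,0,0,0,-0.48,0,-0.046,-0.006,0,0,0,-0.48,0,-0.059,-0.006,0,0,0,-0.48,0,-0.072,-0.006,0,0,0,-0.48,0,-0.085,-0.004,0,0,0,-0.48,0,-0.098,-0.001,0,0,0,-0.48,0,-0.111,0.003,0,0,0,-0.48,0,-0.123,0.007,0,0,0,-0.48,0,-0.135,0.012,0,0,0,-0.48,0,-0.135,0.012,0,0,0,-0.48])

```text
clock: 13.38
eef_pos: [508.9, 166.3, 284.5]
tcp_rot: [-3.14, -0.002, -3.085]
contact_force: [-0.2, -0.4, -0.6]
opening: 0.262
grasp_force: 0.0
```

```bash
python3 - <<'E'
from rig import r,cams
from h import *
g=cams.grab_frame("scene"); s=r.sense(); go(s,bar(.9)-[0,0,12],np.pi+YAW)
for th in(1.8,1.1,1.2): print(th,((px(g,[bar(th,55),bar(th,-55)])-[270,100])*5).round(0).tolist())
cv2.imwrite("pics/lid2.png",cv2.resize(g["color"][100:220,270:430],None,fx=5,fy=5,interpolation=2))
E
```

```text
at [509.1 167.3 285. ] [-3.140e+00 -2.000e-03 -3.085e+00] t 13.43 F [-0.1  0.5 -0.2] op 0.256 
 shift [-0.0007 -0.0337  0.0197] turn [-0.0012 -0.002  -0.0014]
1.8 [[617.0, 446.0], [669.0, 305.0]]
1.1 [[340.0, 376.0], [406.0, 245.0]]
1.2 [[378.0, 376.0], [443.0, 244.0]]
```

View pics/lid2.png

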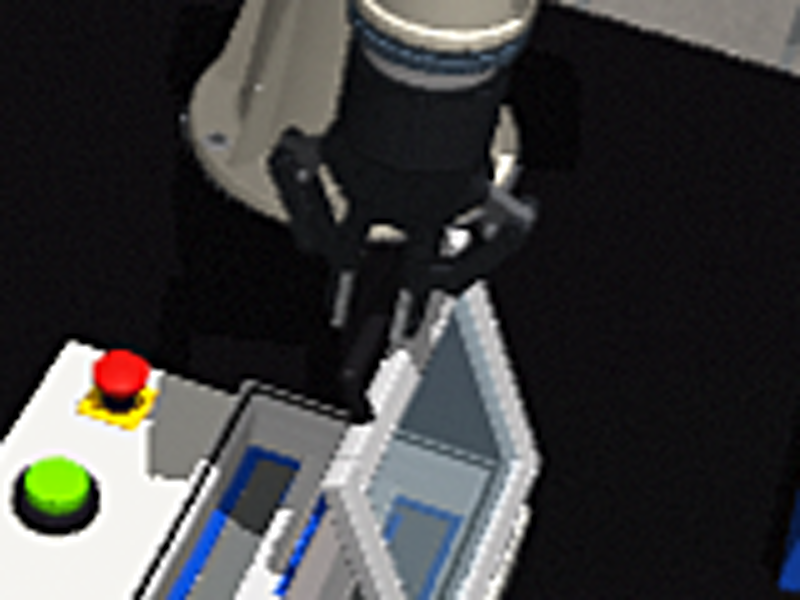

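The lid is at about 1.1 with the bar held between the fingers. Continue down.

>>> send_rows(targets=[0,-0.011,0.004,0,0,0,-0.48,0,-0.021,0.009,0,0,0,-0.48,0,-0.03,0.014,0,0,0,-0.48,0,-0.038,0.02,0,0,0,-0.48,0,-0.046,0.026,0,0,0,-0.48,0,-0.053,0.032,0,0,0,-0.48,0,-0.06,0.039,0,0,0,-0.48,0,-0.067,0.046,0,0,0,-0.48,0,-0.074,0.054,0,0,0,-0.48,0,-0.08,0.062,0,0,0,-0.48,0,-0.08,0.062,0,0,0,-0.48])

```text
clock: 14.35
eef_pos: [513.3, 87.7, 222.1]
tcp_rot: [-3.141, -0.003, -3.084]
contact_force: [-0.5, -0.9, -0.2]
opening: 0.263
grasp_force: 0.0
```

>>> send_rows(targets=[0,0.002,-0.01,0,0,0,-0.48,0,0.002,-0.03,0,0,0,-0.3,0,0,-0.06,0,0,0,-0.3,0,0,-0.08,0,0,0,-1,0,0,-0.08,0,0,0,-1,0,0,-0.08,0,0,0,-1])

```text
clock: 14.85
eef_pos: [515.1, 89.6, 306.1]
tcp_rot: [3.141, 0.004, -3.083]
contact_force: [-0.0, 1.3, -0.3]
opening: 0.003
grasp_force: 0.0
```

```bash
python3 - <<'E'
from rig import r,cams
from h import *
g=cams.grab_frame("scene"); s=r.sense(); print(s["contact_force"])
A=R.from_euler("xyz",s["tcp_rot"])
go(s,bar(.6)+[0,0,6],np.pi+YAW)
for th in (.6,.5,.4,.3,.2,.1,.05,0): print(th,(A.inv().apply(bar(th)+[0,0,6]-s["eef_pos"])/1000).round(3),((px(g,[bar(th,55),bar(th,-55)])-[270,100])*5).round(0).tolist())
cv2.imwrite("pics/lid3.png",cv2.resize(g["color"][100:220,270:430],None,fx=5,fy=5,interpolation=2))
E
```

```text
[-0.23049255  0.72617265  0.34081551]
at [514.4  89.4 304.8] [ 3.142e+00  1.000e-03 -3.083e+00] t 14.9 F [-0.2  0.7  0.3] op -0.002 
 shift [0.0002 0.0027 0.0635] turn [0.0001 0.0013 0.0005]
0.6 [0.    0.003 0.064] [[184.0, 416.0], [256.0, 290.0]]
0.5 [ 0.    -0.008  0.08 ] [[162.0, 432.0], [234.0, 307.0]]
0.4 [ 0.    -0.017  0.098] [[143.0, 449.0], [215.0, 325.0]]
0.3 [ 0.    -0.025  0.116] [[128.0, 469.0], [200.0, 344.0]]
0.2 [ 0.    -0.03   0.135] [[116.0, 489.0], [187.0, 365.0]]
0.1 [ 0.    -0.034  0.155] [[107.0, 511.0], [179.0, 387.0]]
0.05 [ 0.    -0.035  0.164] [[104.0, 522.0], [175.0, 399.0]]
0 [ 0.    -0.035  0.174] [[102.0, 534.0], [173.0, 410.0]]
```

View pics/lid3.png

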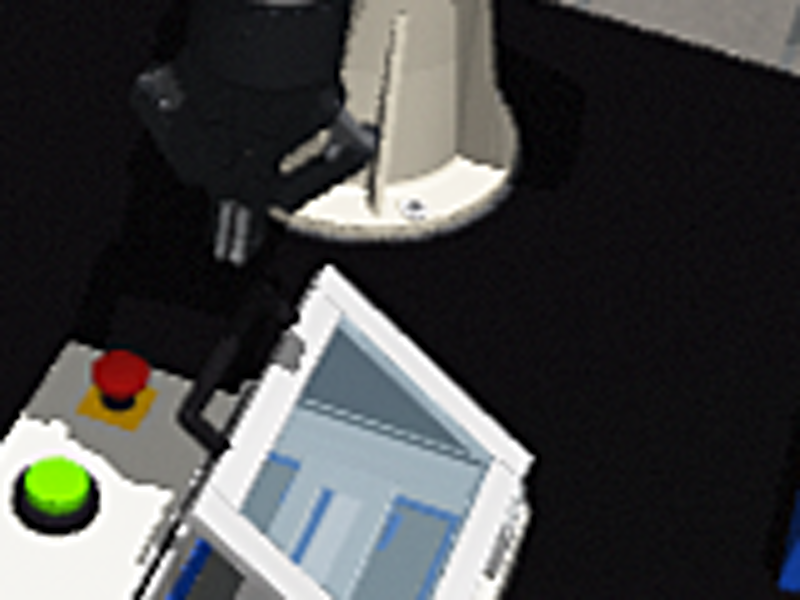

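The bar's near end is at about (185,415) in the crop, so the lid is at about 0.6. The shut fingertips now press the bar down.

>>> send_rows(targets=[0,0.003,0.03,0,0,0,-1,0,0.002,0.05,0,0,0,-1,0,0.001,0.062,0,0,0,-1,0,-0.004,0.072,0,0,0,-1,0,-0.009,0.081,0,0,0,-1,0,-0.013,0.09,0,0,0,-1,0,-0.017,0.099,0,0,0,-1,0,-0.021,0.108,0,0,0,-1,0,-0.025,0.117,0,0,0,-1,0,-0.028,0.126,0,0,0,-1,0,-0.03,0.135,0,0,0,-1,0,-0.031,0.14,0,0,0,-1])

```text
clock: 15.9
eef_pos: [515.9, 57.7, 162.9]
tcp_rot: [-3.141, -0.001, -3.084]
contact_force: [-0.6, -1.2, 2.2]
opening: 0.001
grasp_force: 0.5
```

>>> send_rows(targets=[0,-0.001,0.005,0,0,0,-1,0,-0.002,0.01,0,0,0,-1,0,-0.003,0.015,0,0,0,-1,0,-0.004,0.02,0,0,0,-1,0,-0.004,0.024,0,0,0,-1,0,-0.004,0.027,0,0,0,-1,0,-0.004,0.029,0,0,0,-1,0,-0.004,0.031,0,0,0,-1,0,-0.004,0.032,0,0,0,-1,0,-0.004,0.032,0,0,0,-1])

```text
clock: 16.73
eef_pos: [516.3, 54.2, 132.0]
tcp_rot: [3.142, -0.0, -3.083]
contact_force: [-0.5, -0.2, -0.2]
opening: 0.001
grasp_force: 0.0
```

>>> send_rows(targets=[0,0,0.0005,0,0,0,-1,0,0,0.001,0,0,0,-1,0,0,0.0015,0,0,0,-1,0,0,0.002,0,0,0,-1,0,0,0.0025,0,0,0,-1,0,0,0.003,0,0,0,-1])

```text
clock: 17.23
eef_pos: [516.5, 54.2, 130.1]
tcp_rot: [3.142, 0.0, -3.083]
contact_force: [-5.4, -0.7, 19.1]
opening: -0.0
grasp_force: 9.8
```

The lid hit its stop with 19 N at the expected bar height. Now for the button.

>>> send_rows(targets=[0,0,-0.01,0,0,0,-1,0,0,-0.03,0,0,0,-1,0,0,-0.05,0,0,0,-1,0,0,-0.06,0,0,0,-1,0,0,-0.06,0,0,0,-1])

```text
clock: 17.65
eef_pos: [517.9, 54.3, 191.4]
tcp_rot: [3.141, 0.004, -3.083]
contact_force: [-0.1, 0.1, 0.5]
opening: -0.001
grasp_force: 0.0
```

```bash
python3 - <<'E'
from rig import r,cams
from h import *
s=r.sense(); g=cams.grab_frame("scene"); P=nest([12,-157,28]); print(P); go(s,P+[0,0,20],np.pi+YAW)
hsv=cv2.cvtColor(g["color"],cv2.COLOR_BGR2HSV); H,S,V=cv2.split(hsv)
for s_,c,l in blobs((H>30)&(H<80)&(S>120)&(V>60),25): print("green",c,ray(g,c,105))
print("bar pred shut, crop",((px(g,[bar(0,55),bar(0,-55)])-[240,140])*5).round(0).tolist())
cv2.imwrite("pics/shut.png",cv2.resize(g["color"][140:260,240:400],None,fx=5,fy=5,interpolation=2))
E
```

```text
[531.08071709   5.95960982 108.        ]
at [517.9  54.3 191.4] [ 3.141  0.004 -3.083] t 17.65 F [-0.1  0.1  0.5] op -0.001 
 shift [-0.0101 -0.0491  0.0635] turn [0.0002 0.0043 0.0002]
green [281.0078125 196.5859375] [[532.33541986   9.38864891 105.        ]]
bar pred shut, crop [[252.0, 334.0], [323.0, 210.0]]
```

View pics/shut.png

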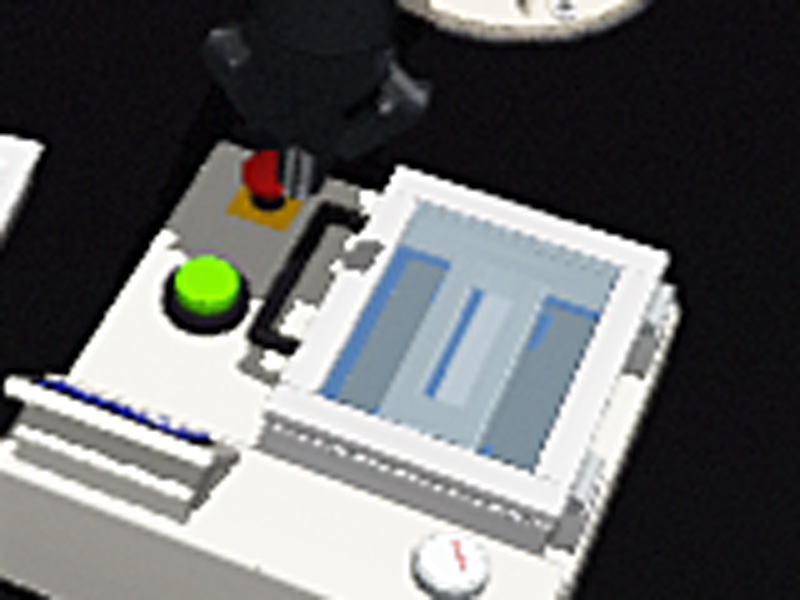

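The lid is flush on the chamber, with the bar's near end at (255,335) against a predicted (252,334). The green cap is unobstructed at (208,285).

>>> send_rows(targets=[-0.003,-0.02,0,0,0,0,-1,-0.008,-0.04,0.01,0,0,0,-1,-0.011,-0.049,0.03,0,0,0,-1,-0.012,-0.049,0.055,0,0,0,-1,-0.012,-0.049,0.068,0,0,0,-1,-0.012,-0.049,0.075,0,0,0,-1,-0.012,-0.049,0.078,0,0,0,-1,-0.012,-0.049,0.078,0,0,0,-1])

```text
clock: 18.37
eef_pos: [530.5, 6.0, 110.2]
tcp_rot: [3.142, -0.002, -3.083]
contact_force: [0.3, 0.5, -0.2]
opening: 0.002
grasp_force: 0.0
```

>>> send_rows(targets=[0,0,0.0015,0,0,0,-1,0,0,0.003,0,0,0,-1,0,0,0.0045,0,0,0,-1,0,0,0.006,0,0,0,-1,0,0,0.007,0,0,0,-1,0,0,0.008,0,0,0,-1,0,0,0.009,0,0,0,-1,0,0,0.009,0,0,0,-1])

```text
clock: 19.03
eef_pos: [531.7, 6.0, 102.3]
tcp_rot: [3.142, 0.001, -3.083]
contact_force: [1.3, 2.0, 5.2]
opening: -0.001
grasp_force: 2.5
```

Spring force is 5 N, near the end of travel. Push on to the hard stop.

>>> send_rows(targets=[0,0,0.001,0,0,0,-1,0,0,0.002,0,0,0,-1,0,0,0.003,0,0,0,-1,0,0,0.003,0,0,0,-1])

```text
clock: 19.37
eef_pos: [531.9, 6.0, 100.8]
tcp_rot: [3.142, 0.001, -3.083]
contact_force: [-4.3, 1.4, 22.2]
opening: 0.002
grasp_force: 11.0
```

The hard stop was reached at 22 N, with z at 100.8 against an expected 101. Retreat up and clear.

>>> send_rows(targets=[0,0,-0.004,0,0,0,-1,0,0,-0.012,0,0,0,-1,0,0,-0.03,0,0,0,-1,0,0,-0.06,0,0,0,-1,0,0,-0.1,0,0,0,-1,0,0,-0.14,0,0,0,-1,0,0,-0.17,0,0,0,-1,0,0,-0.18,0,0,0,-1,0,0,-0.18,0,0,0,-1,0,0,-0.18,0,0,0,-1])

```text
clock: 20.2
eef_pos: [530.5, 5.8, 278.4]
tcp_rot: [-3.142, -0.001, -3.083]
contact_force: [0.1, 0.3, -0.8]
opening: 0.001
grasp_force: 0.0
```

```bash
python3 - <<'E'
from rig import r,cams
from h import *
s=r.sense(); print(s["eef_pos"],s["contact_force"],s["clock"])
g=cams.grab_frame("scene"); cv2.imwrite("pics/end.png",g["color"])
E
```

```text
[530.54387564   5.839879   278.40645908] [ 0.11089911  0.34187843 -0.81865823] 20.2
```

View pics/end.png

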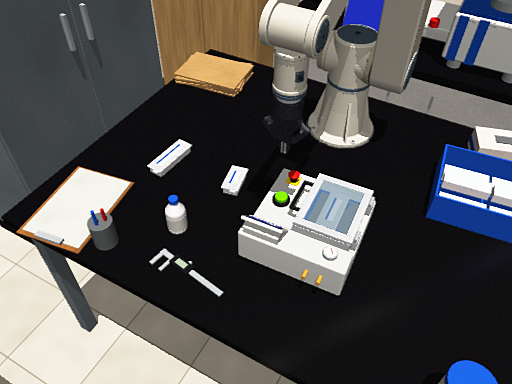

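The lid is shut with the pack inside, the button at (282,197) is back up, and the other two packs and the bottle haven't moved. The arm is clear, so I'm handing in.

```bash
python3 -c "
from rig import r
print(r.sign_off())"
```

```text
the job is handed in; nothing more can be done
None
```

I set the 140 mm pack flat in the nest, closed the lid fully, pressed the green start button to its stop and let it come back up, then handed the job in at about 20 s; the other two packs, the bottle and the emergency stop were left alone.

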